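# Snap a moulded foot into the painting jig

## Task

Load the plain black finned foot into the painting jig: set it flat on the jig's bed so that it holds the sprung heel catch down, then slide it nose first under the blue overhanging plate until the catch springs up behind its heel, and let go. Do it by feel and gently, because the depth of the pocket is set anew for each batch: do not ram the foot or press it hard anywhere on the jig, and leave the finished foot, the paint jar and the dish where they are.

Things in the scene. Friction and masses are not known exactly. Their poses are not given: they have to be found in the camera images.
- foot: plain black plastic foot, loose, about 0.2 kg. Flange 90 long (x) x 56 wide (y) x 8 mm thick, nose (+x) with 10 mm round corners, square heel (-x). Four 5 mm fins stand on its heel half, x = -41 to +1 mm, 40 mm wide over their flat outer faces (y), up to 62 mm above the underside; low ramps, under 29 mm high, end 8 mm ahead of the origin. Origin: centre of the flange's underside; z up.
- foot_grip (a point): where to grip the foot, across the fins (along its y): 20 mm behind the foot's origin, 38 mm above its underside, midway between the outer fin faces. Fingertips must stay above the flange, 30 mm below this point. Axes as the foot's.
- jig: painting jig, screwed down. Aluminium bed, x = -100 to +80 mm, 106 mm wide, top 14 mm above the table. A blue plate overhangs its far end, x = 17 to 72 mm, 10.5 mm clear above the bed, top 36.5 mm above the table; under it two cheeks 59 mm apart, flared at the mouth, guide the flange. The foot goes in along +x, facing as the jig. Origin: on the table, on the centre line; z up.
- mouth (a point): middle of the pocket's mouth, on the bed (14 mm above the table), under the overhang's front edge, 17 mm ahead of the jig's origin; x points in. Set the foot down with its origin 53 mm before this point: its nose is then 8 mm clear of the overhang and its flange covers the catch. The click comes with its origin 10 to 24 mm before this point, differently each time: feel for it.
- catch (a joint): brass heel catch, a 12 x 24 mm pad on the bed's centre line, centre 61 to 75 mm before the mouth: 0 = up, 5 mm above the bed; 0.005 m = pushed level with the bed. 2.4 N to start, about 4 N to hold level. It springs up when the heel has passed over it and then stands behind the heel, so the foot, let go, is pushed back up to 2 mm against it and stays.
- pusher (a joint): brass spring pusher deep in the pocket, under the overhang: 0 = out, grows as the nose pushes it in (m). 5 N to start, about 9 N at the click (0.007 m), damped: 2.5 N more per 10 mm/s. 2 mm past the click (0.009 m) the nose comes up solid on a steel end stop. Stop, pusher and catch are set together, per batch, by the black screw at the jig's back.
- done_foot: bystander: a finished foot of the same size with green fin tops, loose on the table; origin under its flange
- jar: bystander: green paint jar with black cap, 54 mm across, 75 mm high, loose; origin under its centre
- dish: bystander: shallow black paint dish, 68 mm across, 16 mm high, a small brush in it, loose; origin under its centre
There are look-alikes about, which are no part of the job. What is shaped like the foot but pink or red is not meant.

How it is judged:
By the outcome, as a careful person would: the job done as asked, in the order asked, and still so for the second after the job is handed in, with the robot touching nothing.
It also fails if it takes over 48 s, if anything falls off the work surface, if the arm or the gripper's body presses on something with over 40 N, if the wrist force passes 120 N, or if a joint passes its speed limit or range.

## Robot

A 6-joint arm with a two-finger parallel gripper is mounted at the origin on the work surface. World frame = base frame: x ahead of the robot, y to its left, z up, the work surface at z = 0. Lengths are in m, angles in rad, forces in N, time in s.
With the tool pointing down it reaches from about 0.425 to 0.95 m from the base axis. Payload 3.5 kg.
Tool frame: the origin (TCP) lies midway between the tips of the shut fingers; the grasp point (between the pads) lies 19 mm behind it; z points along the fingers, y is the line along which they close (so a half turn about z gives the same grasp; the last joint's range is limited). The gripper opens to 85 mm and grips with 20 to 120 N. Pads are 22 mm wide; open, the fingers measure 114 mm over their backs; the gripper's body (76 mm by 85 mm) begins 54 mm behind the grasp point. The pads swing forward as they close: fully open they stand 13 mm farther back than shut.
Start: joints at [-1.327, 0.286, 1.577, -0, 1.279, -0.15], TCP at [0.259, -0.623, 0.231] pointing down, gripper open.
Joint ranges: [-2.77, 2.77], [-0.9, 2.22], [0.21, 2.48], [-1.53, 4.67], [0.24, 2.81], [-2.84, 2.84]. Speed limits (rad/s): [2.79, 2.79, 3.14, 3.14, 3.14, 3.14].

## Interface

Orientations are given as a unit quaternion [x, y, z, w].
In Python, from plant import ctrl, cams, order gives the robot as it stands.
- The arm moves only by the tool move_arm, never from a script. Its argument "plan" is one flat list of numbers, 7 for each row, row after row: the shift along the world's x, y, z in mm, then the turn, a rotation vector about the world's x, y, z in degrees, then the finger opening in mm, from 0 to 85.4. A call has 1 to 12 rows; each row shifts and turns the commanded pose from where the row before left it; what a row does not reach is not made up. A row lasts 1/10 s, in which the tool goes at most 50 mm and 8.59 degrees, less where a joint would pass 70% of its speed; a pose out of reach is approached as far as the arm can. A call is refused whole if a number of a shift passes 50 or a number of a turn 8.59, either way. A call with a gripper value outside its range is refused whole. The fingers move at their own pace and stop on an object; "newtons" is the grip in N (left out, the last holds). Time passes only in rows, so rows that do not move let the fingers close. It gives the time, the measured TCP pose, the force, the opening and the grip force at its end, in the units of the state.
- ctrl.get_state(): the state, without advancing time (a new reading comes with each control period).
- cams.read_camera(name): name is "scene" or "side" or "wrist"; returns a dict with "color" (420x560x3 uint8, red, green, blue), "fov_y" (degrees; the focal length in pixels is half the picture's height over the tangent of half this angle, whatever the lens; pixels are square), "cx", "cy" (the principal point, pixels), "origin" and "orientation" of the camera in the world; the wrist camera has in their place "T_tool_cam" (4x4, takes a point from camera to tool coordinates, whose origin is the TCP and whose axes are the flange's). Camera axes: x right, y up, looking along -z (the intrinsics and any distortion apply to the point x, -y, -z); pixel columns grow to the right and rows downward; lengths in m; the calibration is good to about 2 mm. A picture is of the moment at which its call begins: read the wrist's pose just before it. There is no depth.
- order.sign_off(): hands the job in; it is judged then, once.
The state is a dict: "time": time; "qpos": joint angles; "dq": joint speeds; "joint_efforts": joint torques, N m; "eef_pos": TCP position; "tcp_rot": TCP orientation; "contact_force": force on the tool from outside, world axes, zero at the start; "wrist_torque": the same for the moment, N m; "opening": opening from 0.0 (shut) to 1.0 (fully open); "finger_force": force on a finger pad.
Only numpy, scipy, OpenCV 4.12 (cv2) and the standard library are available. Lean on these libraries where they do the work, as an engineer would, in place of code of your own. Each camera call takes 0.05 s, during which the arm holds its last target. There are 200 camera calls.

## Working session

There is one attempt and no reset: what is moved stays moved. The work goes in short steps, Python scripts to look and compute and a tool call to move; the robot and the scene stay as the last step left them, time stands still between calls to the robot, and variables do not carry over. Pictures are saved under pics/ and viewed, at most 10 in all, crops included, and the job is handed in when it is done.

Besides the shell and the picture viewer there is one more tool, called after ">>>" in YAML: its name, and indented under it one key for each argument. move_arm: Moves the arm, as the interface text tells. Its arguments: {"type":"object","properties":{"plan":{"type":"array","items":{"type":"number"}},"newtons":{"type":"number"}},"required":["plan"]}

```bash
mkdir -p pics; ls
python3 - <<'E'
from plant import ctrl,cams,order
import cv2,numpy as np,pickle
s=ctrl.get_state();print(s)
d={}
for n in("scene","side"):
    c=cams.read_camera(n);d[n]=c
    cv2.imwrite(f"pics/{n}0.png",c["color"][:,:,::-1]);print({k:v for k,v in c.items() if k!="color"})
c=cams.read_camera("wrist");d["wrist"]=c;cv2.imwrite("pics/wrist0.png",c["color"][:,:,::-1]);print({k:v for k,v in c.items() if k!="color"})
pickle.dump((s,d),open("d0.pkl","wb"))
E
```

```text
pics
{'time': 0.0, 'qpos': array([-1.32698796e+00,  2.87187193e-01,  1.57820115e+00, -2.21919417e-06,
        1.27858686e+00, -1.50000219e-01]), 'dq': array([ 0.0006901 , -0.00027793, -0.00018215,  0.00085678,  0.00126272,
        0.00066282]), 'joint_efforts': array([-2.63592110e-04, -4.05983520e+01, -2.92623192e+01, -1.09725784e-04,
        5.83546178e-03,  8.93445275e-06]), 'eef_pos': array([ 0.25886756, -0.62266856,  0.22991975]), 'tcp_rot': array([ 9.80676144e-01,  1.95634562e-01, -5.69162734e-05, -1.18991709e-03]), 'contact_force': array([ 0.38765319,  0.45806584, -0.59847227]), 'wrist_torque': array([-0.02156589,  0.009748  , -0.00742692]), 'finger_force': 0.0, 'opening': 0.9983710176757448}
{'fov_y': 55.349371674380464, 'cx': 277.1658503525877, 'cy': 210.9718602253293, 'origin': array([1.09668754, 0.28882285, 0.80498479]), 'orientation': array([0.18015263, 0.28169495, 0.78460396, 0.52210116])}
{'fov_y': 57.40005668195451, 'cx': 276.2610679461326, 'cy': 207.15670985981396, 'origin': array([0.5180843 , 0.83995835, 0.55757701]), 'orientation': array([-0.00557746,  0.48298004,  0.87498885, -0.033071  ])}
{'fov_y': 68.86737325054487, 'cx': 280.2467732397552, 'cy': 213.4790031578285, 'T_tool_cam': array([[-2.44522888e-04,  9.52802802e-01,  3.03589789e-01,
         7.66920654e-02],
       [ 9.99999439e-01, -7.98547005e-05,  1.05605835e-03,
        -5.73162379e-04],
       [ 1.03045843e-03,  3.03589877e-01, -9.52802248e-01,
        -1.42339531e-01],
       [ 0.00000000e+00,  0.00000000e+00,  0.00000000e+00,
         1.00000000e+00]])}
```

View pics/scene0.png

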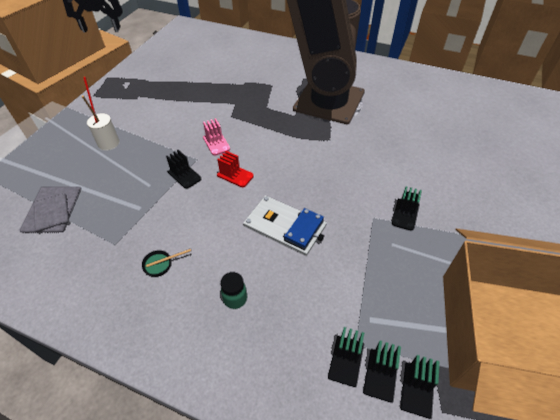

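View pics/side0.png

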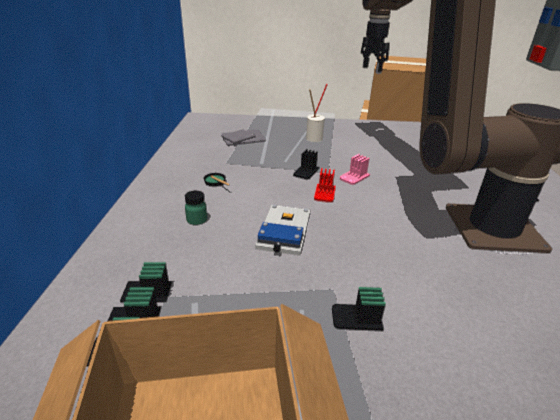

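Could be taken for the foot (scene view): plain black at (183,168); pink (215,137); red (235,170); green-topped at (407,208), (347,357), (382,370), (420,385). I choose the plain black one at (183,168). The jig is at (287,222), its blue plate towards +column.

```bash
cat > h.py <<'E'
import numpy as np,cv2
from scipy.spatial.transform import Rotation as R
def campose(c,s=None):
    if "origin" in c: return R.from_quat(c["orientation"]).as_matrix(),np.array(c["origin"])
    T=c["T_tool_cam"];Rt=R.from_quat(s["tcp_rot"]).as_matrix()
    return Rt@T[:3,:3],Rt@T[:3,3]+s["eef_pos"]
def ray(c,uv,s=None):
    M,o=campose(c,s);f=c["color"].shape[0]/2/np.tan(np.radians(c["fov_y"])/2)
    uv=np.atleast_2d(np.float64(uv));d=np.c_[(uv[:,0]-c["cx"])/f,-(uv[:,1]-c["cy"])/f,-np.ones(len(uv))]
    return o,d@M.T
def onz(c,uv,z,s=None):
    o,d=ray(c,uv,s);return o+d*((z-o[2])/d[:,2])[:,None]
def proj(c,P,s=None):
    M,o=campose(c,s);f=c["color"].shape[0]/2/np.tan(np.radians(c["fov_y"])/2)
    p=(np.atleast_2d(P)-o)@M;return np.c_[c["cx"]+f*p[:,0]/-p[:,2],c["cy"]-f*p[:,1]/-p[:,2]]
def snap(n,tag):
    from plant import ctrl,cams
    s=ctrl.get_state();c=cams.read_camera(n);cv2.imwrite(f"pics/{tag}.png",c["color"][:,:,::-1]);return c,s
E
python3 - <<'E'
import pickle;from h import *
s,d=pickle.load(open("d0.pkl","rb"));c=d["scene"];im=c["color"][:,:,::-1]
for n,uv,z in[("foot",(186,176),.0),("jig corners L,top,R,bot",[(243,224),(262,198),(327,222),(308,251)],.014),("dish",(157,263),.01),("jar",(233,283),.075),("done",(407,215),0),("red",(235,177),0)]:print(n,onz(c,uv,z).round(3).tolist())
a=cv2.resize(im[140:200,150:260],None,fx=7,fy=7,interpolation=2)[:290];a=cv2.resize(im[142:198,150:260],(770,392));b=im[190:258,235:335]
cv2.imwrite("pics/crop0.png",cv2.resize(im[142:258,150:335],(800,502),interpolation=cv2.INTER_CUBIC))
E
```

```text
foot [[0.48, -0.259, 0.0]]
jig corners L,top,R,bot [[0.58, -0.032, 0.014], [0.484, -0.024, 0.014], [0.494, 0.158, 0.014], [0.593, 0.144, 0.014]]
dish [[0.756, -0.169, 0.01]]
jar [[0.764, 0.041, 0.075]]
done [[0.384, 0.338, 0.0]]
red [[0.431, -0.131, -0.0]]
```

View pics/crop0.png

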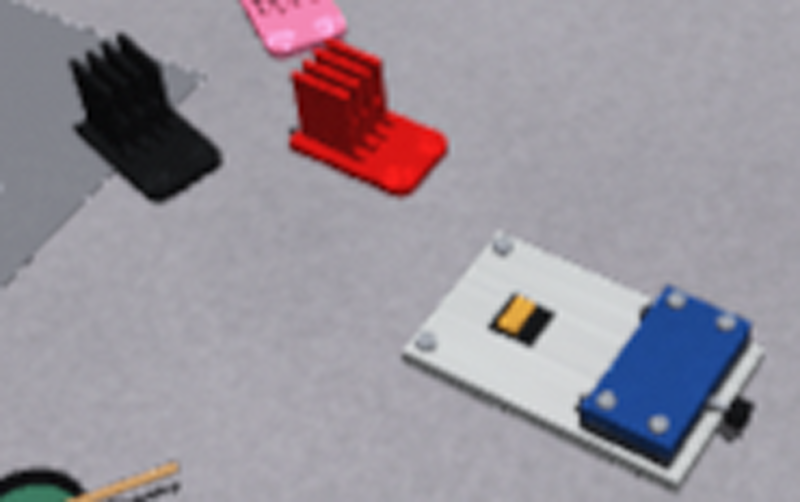

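Crop: the plain black foot at crop (145,120), no green tips, nose to the lower right; red beside it and pink above. The jig shows the brass catch at (520,315), the blue plate at (665,365) and the screw at (735,415), so jig +x points roughly along world +y.

>>> move_arm:
  plan: [22,38,3,0,0,4,85,22,38,3,0,0,4,85,22,38,3,0,0,4,85,22,38,3,0,0,4,85,22,38,3,0,0,4,85,22,38,3,0,0,4,85,22,38,3,0,0,4,85,22,38,3,0,0,4,85,22,38,3,0,0,4,85,0,0,0,0,0,0,85,0,0,0,0,0,0,85]

```text
time: 1.25
eef_pos: [0.4573, -0.2806, 0.2582]
tcp_rot: [0.872, 0.49, -0.0, 0.0]
contact_force: [0.3, -0.3, -0.1]
opening: 0.995
finger_force: 0.0
```

Run:
```python
import pickle;from h import *
s,d=pickle.load(open("d0.pkl","rb"));c=d["scene"]
k=lambda x,y:(x/4.324+150,y/4.324+142)
P=onz(c,[k(75,128),k(155,198),k(220,160)],.008);print(P.round(3));v=P[1]-P[0];print(np.degrees(np.arctan2(v[1],v[0])))
c,s=snap("wrist","w1");pickle.dump((c,s),open("w1.pkl","wb"));print(s["eef_pos"],R.from_quat(s["tcp_rot"]).as_matrix().round(3).tolist())
```

```text
[[ 0.491 -0.311  0.008]
 [ 0.524 -0.231  0.008]
 [ 0.48  -0.21   0.008]]
67.45230813905212
[ 0.45725363 -0.28058419  0.25820804] [[0.52, 0.854, -0.0], [0.854, -0.52, -0.0], [-0.001, -0.0, -1.0]]
```

View pics/w1.png

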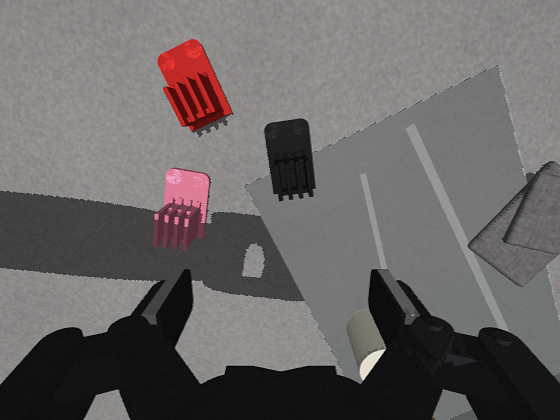

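Wrist view: plain black foot at (290,160), nose up at row 120; red at (195,85), pink at (185,205). Measure its edges.

Run:
```python
import pickle;from h import *
c,s=pickle.load(open("w1.pkl","rb"));im=c["color"]
m=(im[:,:,:].max(2)<62).astype(np.uint8);m[:105]=0;m[210:]=0;m[:,:250]=0;m[:,330:]=0
n,l,st,_=cv2.connectedComponentsWithStats(m);i=1+st[1:,4].argmax();m=l==i;print(st[i])
for r in range(116,202,4):
    x=np.where(m[r])[0]; print(r,x.min() if len(x) else 0,x.max() if len(x) else 0,end="; ")
L=[];Rr=[]
for r in range(134,160):
    x=np.where(m[r])[0];L.append((x.min()-.5,r));Rr.append((x.max()+.5,r))
top=[(x,np.where(m[:,x])[0].min()-.5) for x in range(279,300)]
def line(p):
    P=onz(c,p,.008,s)[:,:2];q=P.mean(0);u=np.linalg.svd(P-q)[2][0];return q,u
out=[line(p) for p in(L,Rr,top)]
for q,u in out:print(q.round(4),np.degrees(np.arctan2(u[1],u[0]))%180)
a=out[0][1];b=out[1][1];a=a*np.sign(a[1]);b=b*np.sign(b[1]);h=(a+b)/np.linalg.norm(a+b);nrm=np.array([-h[1],h[0]])
print("width",(out[0][0]-out[1][0])@nrm)
mid=(out[0][0]+out[1][0])/2
o=mid+h*((out[2][0]-mid)@h-.045);print("origin",o,"yaw",np.degrees(np.arctan2(h[1],h[0])),"grip",o-.02*h)
```

```text
[ 264  119   51   82 3236]
116 0 0; 120 288 305; 124 268 307; 128 265 308; 132 265 308; 136 265 309; 140 266 309; 144 266 310; 148 267 310; 152 267 310; 156 268 311; 160 269 311; 164 269 312; 168 270 312; 172 270 313; 176 271 313; 180 272 314; 184 273 314; 188 273 314; 192 274 312; 196 278 312; 200 279 282; [ 0.4621 -0.236 ] 66.326344468759
[ 0.5095 -0.2649] 66.49367186042794
[ 0.503  -0.2232] 156.66890365108392
width 0.05500240660835817
origin [ 0.48048968 -0.26250122] yaw 66.41000816459348 grip [ 0.4724859  -0.28082988]
```

>>> move_arm:
  plan: [5,0,-40,0,0,2.6,85,5,0,-40,0,0,2.6,85,5,0,-40,0,0,2.5,75,0,0,-20,0,0,0,70,0,0,0,0,0,0,70,0,0,0,0,0,0,70]

```text
time: 1.9
eef_pos: [0.4716, -0.2826, 0.1184]
tcp_rot: [0.838, 0.546, -0.0, -0.0]
contact_force: [0.6, -0.3, 1.2]
opening: 0.82
finger_force: 0.0
```

Run:
```python
import pickle;from h import *
c,s=snap("wrist","w2");pickle.dump((c,s),open("w2.pkl","wb"));print(s["eef_pos"],R.from_quat(s["tcp_rot"]).as_matrix().round(3).tolist())
h=np.array([np.cos(1.1590),np.sin(1.1590),0]);n=np.array([-h[1],h[0],0]);o=np.array([.4805,-.2625,0])
P=[o+h*a+n*b+[0,0,.008] for a,b in((.035,.028),(.035,-.028),(-.045,.028),(-.045,-.028),(.045,.018),(.045,-.018))]+[o+h*a+n*b+[0,0,.062] for a in(-.04,-.02) for b in(-.02,.02)]
im=c["color"][:,:,::-1].copy()
for p in proj(c,P,s):cv2.circle(im,tuple(int(v) for v in p.round()),2,(0,255,255),-1)
cv2.imwrite("pics/w2a.png",im)
```

```text
[ 0.47156246 -0.28255606  0.11843638] [[0.405, 0.915, -0.0], [0.915, -0.405, 0.0], [-0.0, -0.0, -1.0]]
```

View pics/w2a.png

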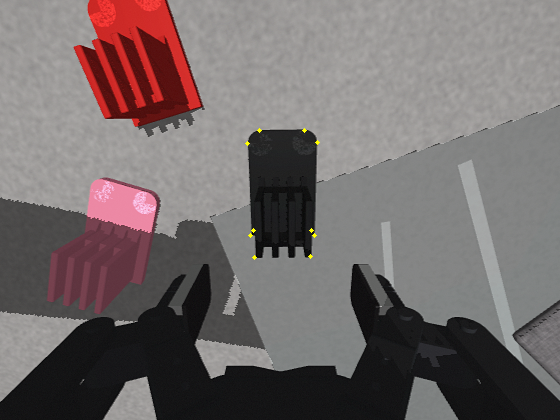

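Predicted foot corners (yellow) lie on the black foot at (248..318, 130..260); the pose is good. Descend and grip.

>>> move_arm:
  plan: [1,2,-30,0,0,0.3,70,0,0,-30,0,0,0,70,0,0,-25,0,0,0,70,0,0,-16,0,0,0,70,0,0,0,0,0,0,70,0,0,0,0,0,0,70]
  newtons: 40

```text
time: 2.55
eef_pos: [0.4741, -0.2806, 0.0192]
tcp_rot: [0.836, 0.549, 0.0, 0.002]
contact_force: [0.0, -0.1, 0.6]
opening: 0.819
finger_force: 0.0
```

>>> move_arm:
  plan: [0,0,0,0,0,0,30,0,0,0,0,0,0,30,0,0,0,0,0,0,30,0,0,0,0,0,0,30,0,0,0,0,0,0,30,0,0,0,0,0,0,30]

```text
time: 3.15
eef_pos: [0.4742, -0.2804, 0.0192]
tcp_rot: [0.836, 0.549, 0.0, 0.002]
contact_force: [0.3, -0.1, 5.0]
opening: 0.465
finger_force: 40.7
```

>>> move_arm:
  plan: [0,0,10,0,0,0,30,0,0,30,0,0,0,30,0,0,30,0,0,0,30,8,30,30,0,0,3,30,8,35,30,0,0,3,30,9,35,30,0,0,3,30,9,35,30,0,0,3,30,9,35,21,0,0,3,30,9,40,20,0,0,3,30,9,40,0,0,0,3,30,0,0,0,0,0,0,30,0,0,0,0,0,0,30]

```text
time: 4.35
eef_pos: [0.5331, -0.0283, 0.2475]
tcp_rot: [0.721, 0.693, -0.001, -0.001]
contact_force: [-0.1, -0.3, -3.3]
opening: 0.463
finger_force: 41.2
```

Run:
```python
import pickle;from h import *
c,s=snap("wrist","w3");pickle.dump((c,s),open("w3.pkl","wb"));print(s["eef_pos"],s["contact_force"],R.from_quat(s["tcp_rot"]).as_matrix().round(3).tolist())
```

```text
[ 0.53313715 -0.02828663  0.2474587 ] [-0.06567036 -0.29251471 -3.2859322 ] [[0.04, 0.999, -0.002], [0.999, -0.04, -0.0], [-0.0, -0.002, -1.0]]
```

View pics/w3.png

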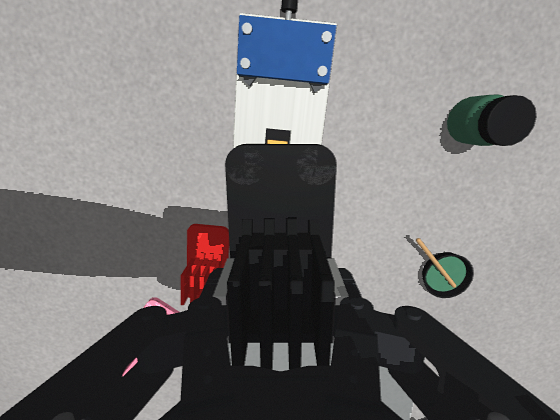

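Wrist view: the held foot at (280,200), nose row 145; the jig ahead with blue plate corners about (240,15), (336,24), (331,82), (236,74), catch at (278,138), jar (490,120), dish (445,273).

```bash
cat > jig.py <<'E'
import pickle;from h import *
c,s=pickle.load(open("w3.pkl","rb"));im=c["color"].astype(int)
def fit(p,z):
    P=onz(c,p,z,s)[:,:2];q=P.mean(0)
    for _ in range(3):
        u=np.linalg.svd(P-P.mean(0))[2][0];q=P.mean(0);e=abs((P-q)@np.array([-u[1],u[0]]));P=P[e<max(.0008,2*np.median(e))]
    return q,u
ang=lambda u:np.degrees(np.arctan2(u[1],u[0]))%180
b=(im[:,:,2]>im[:,:,0]+50)&(im[:,:,2]>80);b[:10]=0
fr=np.array([(x,np.where(b[:100,x])[0].max()+.5) for x in range(248,322)])
bk=np.array([(x,np.where(b[:100,x])[0].min()-.5) for x in range(248,322)])
lf=np.array([(np.where(b[r])[0].min()-.5,r) for r in range(24,66)]);rt=np.array([(np.where(b[r])[0].max()+.5,r) for r in range(32,74)])
w=(im.min(2)>185);bl=[];br=[]
for r in range(95,135):
    x=np.where(w[r,200:370])[0]+200;bl.append((x.min()-.5,r));br.append((x.max()+.5,r))
print("col blue",im[60:92,300].tolist()[::2])
F={k:fit(p,z) for k,p,z in(("front",fr,.0365),("back",bk,.0365),("left",lf,.0365),("right",rt,.0365),("bedL",bl,.014),("bedR",br,.014))}
for k,(q,u) in F.items():print(k,q.round(4),ang(u).round(2))
x=F["back"][0]-F["front"][0];print(x)
# foot in hand
d=(im.max(2)<75);zf=s["eef_pos"][2]-.0192+.008
L=[];Q=[]
for r in range(165,200):
    x=np.where(d[r,200:360])[0]+200;L.append((x.min()-.5,r));Q.append((x.max()+.5,r))
N=[(x,np.where(d[120:200,x])[0].min()+119.5) for x in list(range(245,262))+list(range(298,318))]
N=[(x,150-0) if 0 else (x,[r for r in range(140,160) if d[r:r+5,x].all()][0]-.5) for x in range(245,318)]
for k,p in(("fL",L),("fR",Q),("fN",N)):q,u=fit(p,zf);print(k,q.round(4),ang(u).round(2))
E
python3 jig.py
```

```text
col blue [[51, 97, 160], [52, 95, 158], [51, 95, 160], [51, 94, 160], [53, 97, 160], [52, 97, 160], [53, 97, 161], [52, 96, 161], [52, 96, 162], [51, 96, 161], [25, 44, 73], [126, 125, 119], [118, 119, 115], [118, 117, 113], [251, 253, 247], [240, 241, 236]]
front [0.5406 0.0876] 172.35
back [0.5426 0.1423] 172.31
left [0.4935 0.1215] 82.22
right [0.591  0.1101] 82.38
bedL [0.481  0.0541] 81.87
bedR [0.5998 0.0509] 167.74
[0.00199255 0.05472159]
fL [0.5061 0.0186] 87.48
fR [0.5614 0.0164] 87.22
fN [0.535  0.0367] 177.66
```

>>> move_arm:
  plan: [-3,44,0,0,0,-5.1,30,0,0,-35,0,0,0,30,0,0,-35,0,0,0,30,0,0,-35,0,0,0,30,0,0,-35,0,0,0,30,0,0,-30,0,0,0,30,0,0,-15,0,0,0,30,0,0,0,0,0,0,30,0,0,0,0,0,0,30]

```text
time: 5.3
eef_pos: [0.5318, 0.0139, 0.0642]
tcp_rot: [0.752, 0.659, 0.0, 0.0]
contact_force: [0.6, 0.1, -1.3]
opening: 0.459
finger_force: 41.1
```

```bash
cat > look.py <<'E'
import sys,pickle;from h import *
t=sys.argv[1]
c,s=snap("wrist",t);pickle.dump((c,s),open(t+".pkl","wb"));T=R.from_quat(s["tcp_rot"]).as_matrix();print(s["time"],s["eef_pos"].round(4),s["contact_force"].round(2),T[:,2].round(4),np.degrees(np.arctan2(T[1,0],T[0,0])).round(2))
c2,_=snap("side",t+"s");c3,_=snap("scene",t+"c")
P=c2["color"][185:265,235:335,::-1];Q=c3["color"][180:260,235:335,::-1]
cv2.imwrite(f"pics/{t}m.png",np.hstack([cv2.resize(c["color"][:,140:420,::-1],(400,600)),np.vstack([cv2.resize(P,(400,300),interpolation=2),cv2.resize(Q,(400,300),interpolation=2)])]))
E
python3 look.py w4
```

```text
5.3 [0.5318 0.0139 0.0642] [ 0.6   0.14 -1.28] [ 1.1e-03 -3.0e-04 -1.0e+00] 82.4
```

View pics/w4m.png

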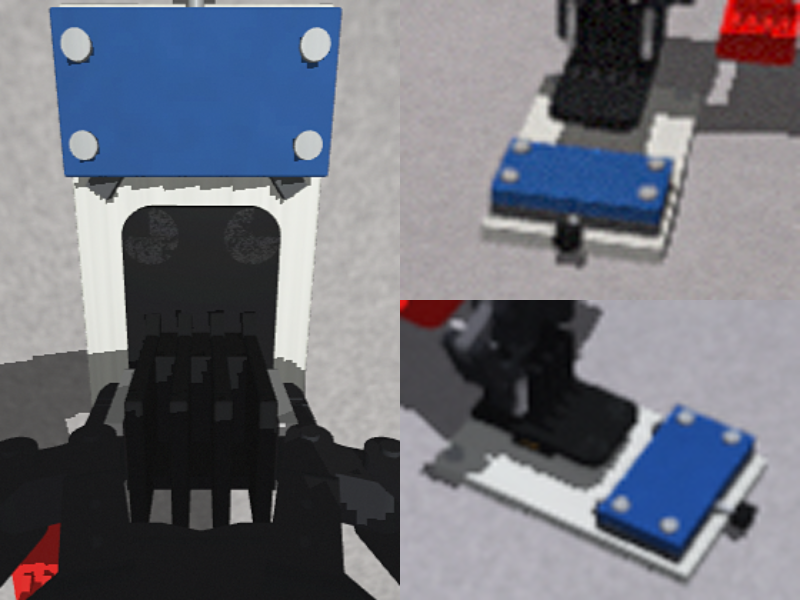

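The foot hovers over the bed: nose edge at composite row 205, plate front at row 177; yaw looks matched, foot slightly right of the plate's middle. Measure the residual.

```bash
cat > fit4.py <<'E'
import pickle,sys;from h import *
c,s=pickle.load(open(sys.argv[1]+".pkl","rb"));im=c["color"].astype(int)
def fit(p,z):
    P=onz(c,p,z,s)[:,:2]
    for _ in range(4):
        q=P.mean(0);u=np.linalg.svd(P-q)[2][0];e=abs((P-q)@np.array([-u[1],u[0]]));P=P[e<max(.0005,2*np.median(e))]
    return q,u
ang=lambda u:np.degrees(np.arctan2(u[1],u[0]))%180
b=(im[:,:,2]>im[:,:,0]+50)&(im[:,:,2]>100);b[:8]=0;b[135:]=0;b[:,:150]=0;b[:,400:]=0
d=(im.max(2)<75)
zf=s["eef_pos"][2]-.0192+.008
S={"front":([(x,np.where(b[:,x])[0].max()+.5) for x in range(200,360)],.0365),
"left":([(np.where(b[r])[0].min()-.5,r) for r in range(12,118)],.0365),"right":([(np.where(b[r])[0].max()+.5,r) for r in range(12,118)],.0365)}
L=[];Q=[]
r0=[r for r in range(128,200) if d[r:r+6,280].all()][0]
for r in range(r0+22,r0+70):
    x=280
    while d[r,x]:x-=1
    L.append((x+.5,r));x=280
    while d[r,x]:x+=1
    Q.append((x-.5,r))
S["fL"]=(L,zf);S["fR"]=(Q,zf)
S["fN"]=([(x,[r for r in range(128,200) if d[r:r+4,x].all()][0]-.5) for x in range(246,318)],zf)
F={k:fit(*v) for k,v in S.items()}
psi=np.radians(np.mean([ang(F["left"][1]),ang(F["right"][1]),ang(F["front"][1])-90]));h=np.array([np.cos(psi),np.sin(psi)]);n=np.array([-h[1],h[0]])
for k,(q,u) in F.items():print(k,ang(u).round(2),"h",(q@h).round(4),"n",(q@n).round(4))
m=lambda a,b:((F[a][0]+F[b][0])/2)@n
print("psi",np.degrees(psi),"lat foot-jig mm",1e3*(m("fL","fR")-m("left","right")),"nose gap mm",1e3*(F["front"][0]-F["fN"][0])@h,"tcp h n",s["eef_pos"][:2]@h,s["eef_pos"][:2]@n)
E
python3 fit4.py w4
```

```text
front 172.15 h 0.1597 n -0.5233
left 82.36 h 0.1874 n -0.4729
right 82.29 h 0.1876 n -0.5709
fL 82.11 h 0.127 n -0.4961
fR 82.31 h 0.1271 n -0.5514
fN 172.39 h 0.1502 n -0.5243
psi 82.26767697691541 lat foot-jig mm -1.8540647042846192 nose gap mm 9.485765070279319 tcp h n 0.08533606430182239 -0.5250457806253827
```

>>> move_arm:
  plan: [-1.7,1.7,-10,0,0,0,30,0,0,-10,0,0,0,30,0,0,-3,0,0,0,30,0,0,0,0,0,0,30,0,0,0,0,0,0,30]

```text
time: 5.95
eef_pos: [0.5293, 0.0164, 0.0401]
tcp_rot: [0.752, 0.659, -0.0, -0.0]
contact_force: [0.2, -0.1, -2.0]
opening: 0.467
finger_force: 41.2
```

```bash
python3 look.py w5; python3 fit4.py w5
```

```text
5.95 [0.5293 0.0164 0.0401] [ 0.18 -0.13 -2.03] [-3.e-04  1.e-04 -1.e+00] 82.46
front 171.98 h 0.1586 n -0.5208
left 82.37 h 0.1852 n -0.4732
right 82.76 h 0.1847 n -0.5711
fL 82.45 h 0.1282 n -0.4934
fR 82.12 h 0.1283 n -0.5487
fN 172.46 h 0.1514 n -0.5217
psi 82.37130180998962 lat foot-jig mm 1.1389271060062711 nose gap mm 7.186310230600159 tcp h n 0.08654872017277969 -0.5224047649765371
```

>>> move_arm:
  plan: [1,-0.8,0,0,0,0,30,0,0,-2,0,0,0,30,0,0,-1,0,0,0,30,0,0,0,0,0,0,30,0,0,0,0,0,0,30]

```text
time: 6.6
eef_pos: [0.5307, 0.0155, 0.0377]
tcp_rot: [0.752, 0.659, 0.0, 0.0]
contact_force: [1.0, -0.4, -0.3]
opening: 0.467
finger_force: 41.4
```

```bash
python3 look.py w6; python3 fit4.py w6|tail -1
```

```text
6.6 [0.5307 0.0155 0.0377] [ 1.01 -0.38 -0.28] [ 8.e-04 -3.e-04 -1.e+00] 82.47
psi 82.38241405979201 lat foot-jig mm -0.43874336636318123 nose gap mm 7.893362005601513 tcp h n 0.08567967546980859 -0.5239881624495002
```

>>> move_arm:
  plan: [-0.3,0,-1,0,0,0,30,0,0,-1,0,0,0,30,0,0,-1,0,0,0,30,0,0,0,0,0,0,30]

```text
time: 7.15
eef_pos: [0.5306, 0.0154, 0.0346]
tcp_rot: [0.752, 0.659, 0.0, 0.001]
contact_force: [1.5, -0.9, 0.1]
opening: 0.46
finger_force: 41.5
```

>>> move_arm:
  plan: [0,0,-1,0,0,0,30,0,0,0,0,0,0,30]

```text
time: 7.35
eef_pos: [0.5305, 0.0155, 0.0335]
tcp_rot: [0.752, 0.659, 0.0, 0.0]
contact_force: [2.4, -0.7, 0.2]
opening: 0.466
finger_force: 41.5
```

>>> move_arm:
  plan: [0,0,-0.5,0,0,0,30,0,0,0,0,0,0,30]

```text
time: 7.55
eef_pos: [0.5305, 0.0155, 0.0332]
tcp_rot: [0.752, 0.659, 0.0, 0.0]
contact_force: [1.0, -0.6, 2.5]
opening: 0.462
finger_force: 41.7
```

>>> move_arm:
  plan: [0,0,-0.5,0,0,0,30,0,0,0,0,0,0,30]

```text
time: 7.75
eef_pos: [0.5305, 0.0155, 0.0332]
tcp_rot: [0.752, 0.659, 0.0, 0.0]
contact_force: [0.6, -1.1, 5.2]
opening: 0.466
finger_force: 42.2
```

>>> move_arm:
  plan: [0,0,-0.5,0,0,0,30,0,0,0,0,0,0,30]

```text
time: 7.95
eef_pos: [0.5305, 0.0155, 0.0332]
tcp_rot: [0.752, 0.659, 0.0, 0.0]
contact_force: [-0.2, -0.2, 7.3]
opening: 0.464
finger_force: 42.5
```

>>> move_arm:
  plan: [0.2,1.5,0.5,0,0,0,30,0.2,1.5,0,0,0,0,30,0.2,1.5,0,0,0,0,30,0.2,1.5,0,0,0,0,30,0.2,1.5,0,0,0,0,30,0.2,1.5,0,0,0,0,30,0.2,1.5,0,0,0,0,30]

```text
time: 8.65
eef_pos: [0.5317, 0.0248, 0.0332]
tcp_rot: [0.752, 0.659, -0.001, 0.001]
contact_force: [0.0, -5.1, 7.3]
opening: 0.464
finger_force: 42.3
```

>>> move_arm:
  plan: [0.2,1.5,0,0,0,0,30,0.2,1.5,0,0,0,0,30,0.2,1.5,0,0,0,0,30,0.2,1.5,0,0,0,0,30,0.2,1.5,0,0,0,0,30]

```text
time: 9.15
eef_pos: [0.5327, 0.0323, 0.0332]
tcp_rot: [0.752, 0.659, -0.001, 0.001]
contact_force: [-0.7, -6.0, 7.5]
opening: 0.463
finger_force: 42.3
```

```bash
python3 look.py w7
```

```text
9.15 [0.5327 0.0323 0.0332] [-0.66 -5.96  7.54] [-2.0e-04 -2.5e-03 -1.0e+00] 82.51
```

View pics/w7m.png

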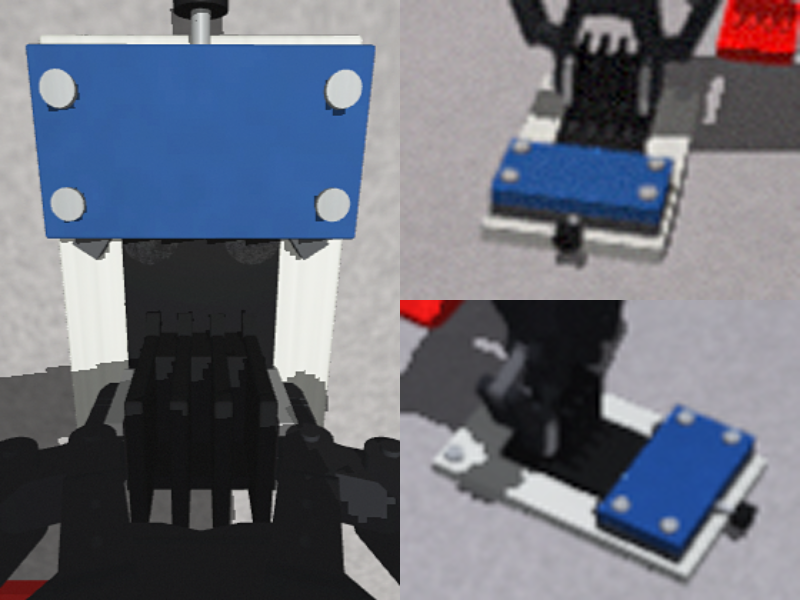

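The nose is in the mouth between the cheeks (plate edge at composite row 238), aligned. Friction about 6 N; lighten slightly and creep.

>>> move_arm:
  plan: [0.1,1,0.6,0,0,0,30,0.1,1,0,0,0,0,30,0.2,1,0,0,0,0,30,0.1,1,0,0,0,0,30]

```text
time: 9.7
eef_pos: [0.5328, 0.0371, 0.0332]
tcp_rot: [0.752, 0.659, -0.001, 0.0]
contact_force: [-1.0, -4.8, 6.2]
opening: 0.464
finger_force: 42.2
```

>>> move_arm:
  plan: [0.1,1,0,0,0,0,30,0.2,1,0,0,0,0,30]

```text
time: 9.9
eef_pos: [0.5331, 0.0391, 0.0332]
tcp_rot: [0.752, 0.659, -0.001, 0.0]
contact_force: [-0.6, -5.1, 6.2]
opening: 0.463
finger_force: 42.2
```

>>> move_arm:
  plan: [0.1,1,0,0,0,0,30,0.1,1,0,0,0,0,30]

```text
time: 10.1
eef_pos: [0.5333, 0.0411, 0.0332]
tcp_rot: [0.752, 0.659, -0.001, 0.0]
contact_force: [-0.8, -5.1, 5.9]
opening: 0.463
finger_force: 42.2
```

>>> move_arm:
  plan: [0.1,1,0,0,0,0,30,0.2,1,0,0,0,0,30]

```text
time: 10.3
eef_pos: [0.5335, 0.0415, 0.0335]
tcp_rot: [0.751, 0.66, -0.002, 0.001]
contact_force: [-3.0, -12.5, 8.5]
opening: 0.465
finger_force: 42.3
```

>>> move_arm:
  plan: [0.1,1,0,0,0,0,30,0.1,1,0,0,0,0,30]

```text
time: 10.5
eef_pos: [0.5338, 0.0426, 0.0336]
tcp_rot: [0.751, 0.66, -0.003, 0.002]
contact_force: [-2.9, -14.4, 8.0]
opening: 0.464
finger_force: 42.5
```

>>> move_arm:
  plan: [0.1,0.6,0,0,0,0,30,0.1,0.6,0,0,0,0,30,0,0.6,0,0,0,0,30,0.1,0.6,0,0,0,0,30]

```text
time: 10.9
eef_pos: [0.534, 0.0446, 0.0337]
tcp_rot: [0.751, 0.66, -0.003, 0.002]
contact_force: [-3.5, -15.4, 8.7]
opening: 0.462
finger_force: 42.5
```

>>> move_arm:
  plan: [0.1,0.6,0,0,0,0,30,0.1,0.6,0,0,0,0,30,0,0.6,0,0,0,0,30]

```text
time: 11.2
eef_pos: [0.5343, 0.0461, 0.0337]
tcp_rot: [0.751, 0.66, -0.003, 0.002]
contact_force: [-4.1, -16.4, 8.1]
opening: 0.464
finger_force: 42.5
```

>>> move_arm:
  plan: [0.1,0.6,0,0,0,0,30,0.1,0.6,0,0,0,0,30]

```text
time: 11.4
eef_pos: [0.5344, 0.0471, 0.0338]
tcp_rot: [0.751, 0.661, -0.004, 0.002]
contact_force: [-4.2, -17.4, 9.3]
opening: 0.464
finger_force: 42.5
```

>>> move_arm:
  plan: [0.1,0.5,0,0,0,0,30]

```text
time: 11.5
eef_pos: [0.5345, 0.0475, 0.0338]
tcp_rot: [0.751, 0.661, -0.004, 0.002]
contact_force: [-3.9, -17.0, 9.6]
opening: 0.463
finger_force: 42.5
```

>>> move_arm:
  plan: [0.1,0.5,0,0,0,0,30]

```text
time: 11.6
eef_pos: [0.5346, 0.0479, 0.0338]
tcp_rot: [0.751, 0.661, -0.004, 0.002]
contact_force: [-4.6, -17.1, 9.8]
opening: 0.459
finger_force: 42.5
```

>>> move_arm:
  plan: [0.1,0.4,0,0,0,0,30]

```text
time: 11.7
eef_pos: [0.5346, 0.0484, 0.0336]
tcp_rot: [0.751, 0.66, -0.004, 0.002]
contact_force: [-3.1, -17.3, 8.9]
opening: 0.465
finger_force: 42.4
```

>>> move_arm:
  plan: [0,0.4,0,0,0,0,30]

```text
time: 11.8
eef_pos: [0.5346, 0.0488, 0.0336]
tcp_rot: [0.751, 0.66, -0.004, 0.002]
contact_force: [-4.1, -17.8, 9.1]
opening: 0.468
finger_force: 42.5
```

>>> move_arm:
  plan: [0.1,0.4,0,0,0,0,30]

```text
time: 11.9
eef_pos: [0.5347, 0.0492, 0.0336]
tcp_rot: [0.751, 0.66, -0.004, 0.002]
contact_force: [-3.4, -18.2, 9.6]
opening: 0.462
finger_force: 42.5
```

A small drop in height and tilt at y≈0.0484, 7 mm after pusher contact, looks like the click. Stop and look.

```bash
python3 look.py w8
python3 - <<'E'
import cv2
a=cv2.imread("pics/w8c.png")[190:250,230:310];b=cv2.imread("pics/w8s.png")[180:240,260:340]
cv2.imwrite("pics/w8z.png",cv2.resize(cv2.hconcat([a,b]),(800,300),interpolation=cv2.INTER_CUBIC))
E
```

```text
11.9 [0.5347 0.0492 0.0336] [ -3.37 -18.22   9.64] [-0.0024 -0.0081 -1.    ] 82.66
```

View pics/w8z.png

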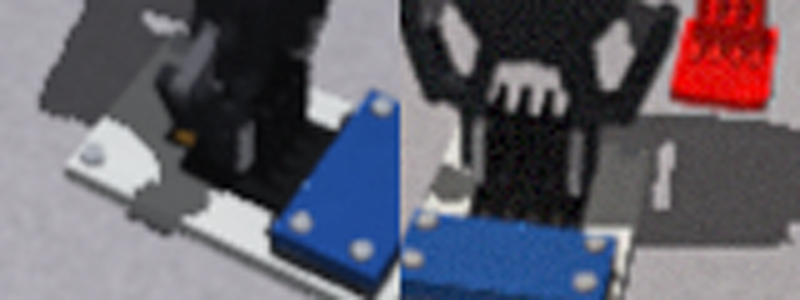

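Brass catch is visible behind the heel at (183,137). Test by easing the push back.

>>> move_arm:
  plan: [-0.1,-0.8,0,0,0,0,30,-0.1,-0.8,0,0,0,0,30,-0.1,-0.8,0,0,0,0,30,0,0,0,0,0,0,30]

```text
time: 12.45
eef_pos: [0.5345, 0.0491, 0.0332]
tcp_rot: [0.752, 0.66, -0.001, 0.001]
contact_force: [-1.3, -10.0, 6.5]
opening: 0.464
finger_force: 42.3
```

>>> move_arm:
  plan: [-0.1,-0.8,0,0,0,0,30,-0.1,-0.8,0,0,0,0,30,0,0,0,0,0,0,30]

```text
time: 12.75
eef_pos: [0.5344, 0.0488, 0.0332]
tcp_rot: [0.752, 0.659, -0.0, 0.0]
contact_force: [-0.0, -4.1, 5.3]
opening: 0.461
finger_force: 42.2
```

>>> move_arm:
  plan: [-0.1,-0.8,0,0,0,0,30,0,0,0,0,0,0,30]

```text
time: 12.95
eef_pos: [0.5343, 0.0483, 0.0332]
tcp_rot: [0.752, 0.659, -0.0, -0.0]
contact_force: [-0.8, -3.5, 5.9]
opening: 0.464
finger_force: 42.2
```

>>> move_arm:
  plan: [-0.1,-0.7,0,0,0,0,30,0,0,0,0,0,0,30]

```text
time: 13.15
eef_pos: [0.5342, 0.0481, 0.0332]
tcp_rot: [0.752, 0.659, 0.0, -0.0]
contact_force: [0.3, -1.3, 4.9]
opening: 0.466
finger_force: 42.1
```

>>> move_arm:
  plan: [-0.1,-0.7,0,0,0,0,30,0,0,0,0,0,0,30]

```text
time: 13.35
eef_pos: [0.5343, 0.048, 0.0332]
tcp_rot: [0.752, 0.659, 0.001, -0.001]
contact_force: [0.5, 2.0, 5.3]
opening: 0.463
finger_force: 42.1
```

>>> move_arm:
  plan: [-0.1,-0.7,0,0,0,0,30,0,0,0,0,0,0,30]

```text
time: 13.55
eef_pos: [0.5342, 0.0479, 0.0332]
tcp_rot: [0.752, 0.659, 0.001, -0.001]
contact_force: [1.0, 4.2, 4.6]
opening: 0.465
finger_force: 42.1
```

Retention confirmed: the foot stalls at y=0.048 while the reverse force builds, so the catch holds. Relax to neutral and release.

>>> move_arm:
  plan: [0.1,0.8,0.8,0,0,0,30,0,0,0,0,0,0,30,0,0,0,0,0,0,48,0,0,0,0,0,0,58,0,0,0,0,0,0,62,0,0,0,0,0,0,62,0,0,0,0,0,0,62]

```text
time: 14.25
eef_pos: [0.5339, 0.0469, 0.0336]
tcp_rot: [0.752, 0.659, -0.0, -0.0]
contact_force: [-0.7, -0.3, -0.5]
opening: 0.726
finger_force: 0.0
```

>>> move_arm:
  plan: [0,0,5,0,0,0,62,0,0,15,0,0,0,62,0,0,30,0,0,0,62,0,0,40,0,0,0,62,0,0,40,0,0,0,62,0,-30,20,0,0,0,62,0,-40,0,0,0,0,62,0,0,0,0,0,0,62,0,0,0,0,0,0,62]

```text
time: 15.15
eef_pos: [0.5343, -0.0234, 0.1848]
tcp_rot: [0.753, 0.658, 0.0, 0.0]
contact_force: [0.1, 1.1, 0.3]
opening: 0.725
finger_force: 0.0
```

```bash
python3 look.py w9
python3 - <<'E'
import cv2
a=cv2.imread("pics/w9c.png")[180:260,230:340];b=cv2.imread("pics/w9.png")[0:260,140:420]
cv2.imwrite("pics/w9z.png",cv2.hconcat([cv2.resize(a,(400,291),interpolation=2),cv2.resize(b,(313,291))]))
E
```

```text
15.15 [ 0.5343 -0.0234  0.1848] [0.13 1.08 0.29] [ 1.2e-03  2.0e-04 -1.0e+00] 82.35
```

View pics/w9z.png

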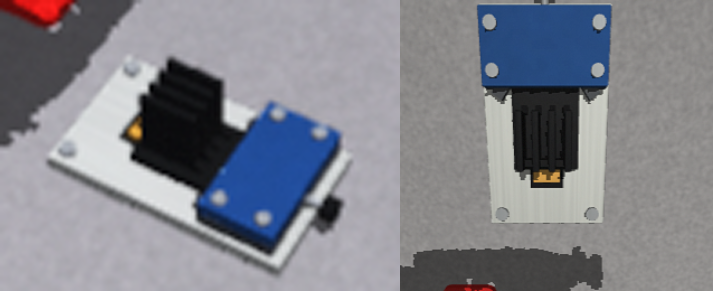

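The foot sits in the pocket with its nose under the plate and the brass catch standing behind its heel (right panel (546,178)). The gripper is clear, so I'm handing in.

```bash
python3 -c "
from plant import order
print(order.sign_off())"
```

```text
the job is handed in; nothing more can be done
None
```

The plain black foot is in the jig with the catch up behind its heel; it held when I eased it back against the catch, the gripper is clear, and the job was handed in at about 15 s (no verdict was returned).

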